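Lever a stuck sample case lid open with a pry bar

ROBOT

A 7-joint arm with a two-finger parallel gripper is mounted at the origin on a cart in front of the work surface, level with it; the furniture and walls round the work are solid. World frame = base frame: x ahead of the robot, y to its left, z up, the work surface at z = 0. Lengths are in m, angles in rad, forces in N, time in s.
With the tool pointing down it reaches from about 0.4 to 0.85 m from the base axis. Payload 10.4 kg.
Tool frame: the origin (TCP) lies at the very end of the fingers, on their centre line; the grasp point (between the pads) lies 19 mm behind it; z points along the fingers, y is the line along which they close (so a half turn about z gives the same grasp; the last joint's range is limited). The gripper opens to 87 mm and grips with 3 to 60 N. Pads are 19 mm wide; open, the fingers measure 117 mm over their backs; the gripper's body (75 mm by 190 mm) begins 51 mm behind the grasp point.
Start: joints at [-1.149, 0.332, -0.065, 1.46, 0.022, 1.35, -0.088], TCP at [0.269, 0.564, 0.223] pointing down, gripper open.
Joint ranges: [-2.6, 2.6], [-0.5, 2.12], [-1.47, 1.34], [0.16, 2.42], [-1.27, 4.41], [0.06, 2.06], [-2.6, 2.6]. Speed limits (rad/s): [2.22, 2.22, 2.79, 2.79, 3.14, 3.14, 3.14].

INTERFACE

Orientations are given as a unit quaternion [x, y, z, w].
In Python, from bench import r gives the robot as it stands.
- The arm moves only by the shell command python3 -m crank 'ROWS' [FORCE]. ROWS is JSON, a list that holds one entry, the list of rows, each a list of 5 numbers: the shift along the tool's x, y, z in mm, then the turn about the tool's z in degrees, then the opening, from -1 (shut) to 1 (fully open). A call has 1 to 20 rows; each row is the pose to reach, as a shift and turn from the pose commanded when the call began, along the tool's axes at that moment; what a row does not reach only later rows make up. A row lasts 1/10 s, in which the tool goes at most 50 mm and 8.59 degrees, less where a joint would pass 70% of its speed; a pose out of reach is approached as far as the arm can. A call with a gripper value outside its range is refused whole. The fingers move at their own pace and stop on an object; FORCE is the grip in N (left out, the last holds). Time passes only in rows, so rows that repeat a pose let the fingers close. It gives the time, the measured TCP pose, the force, the opening and the grip force at its end, in the units of the state.
- r.read_state(): the state, without advancing time (a new reading comes with each control period).
- r.camera(name): name is "scene" or "top"; returns a dict with "image" (420x560x3 uint8, red, green, blue), "vfov" (degrees; the focal length in pixels is half the picture's height over the tangent of half this angle, whatever the lens; pixels are square), "cx", "cy" (the principal point, pixels), "eye" and "attitude" of the camera in the world. Camera axes: x right, y down, z forward; pixel columns grow to the right and rows downward; lengths in m; the calibration is good to about 2 mm. A picture is of the moment at which its call begins. There is no depth.
- r.close_job(): hands the job in; it is judged then, once.
The state is a dict: "time": time; "joint_positions": joint angles; "joint_vel": joint speeds; "joint_torque": joint torques, N m; "ee_pos": TCP position; "eef_rot": TCP orientation; "ft_force": force on the tool from outside, world axes, zero at the start; "torque": the same for the moment, N m; "width": finger opening in m; "grip_force": force on a finger pad.
Only numpy, scipy, OpenCV 4.12 (cv2) and the standard library are available. Lean on these libraries where they do the work, as an engineer would, in place of code of your own. Each camera call takes 0.05 s, during which the arm holds its last target. There are 200 camera calls.

TASK

The lid of the blue sample case is stuck on its seal. Take the pry bar, set its blade on the steel ledge between the two collars and under the lid's front lip, and lever the lid up until its front edge stands at least 10 mm higher than it was and stays there; then lay the bar back flat on the green mat, wholly on it and without dropping it. Do not touch the lid with the gripper, and leave the jar, the Petri dish and the dropper bottle where they stand.

Things in the scene. Friction and masses are not known exactly. Their poses are not given: they have to be found in the camera images.
- case: Fixed blue sample case with an aluminium lid. Origin on the bench under it; its -x side is the front (towards the robot), z up. Blue body 100 deep (x -45 to +55) x 120 wide (y +-60); its front face below the lip is a flat wall at x = -45 (the rim band at z 55 to 61 stands 2 mm farther out). Small flat side grips reach y = +-65.
- ledge: Steel prying ledge of the case, fixed to its front: a level round bar of 10 mm diameter along the case's y, 116 long, at case x = -85, axis at z = 67. Its two carrying arms (8 wide, z 55 to 65) lie at y = +-50; between them the space is open down to the bench. Two dark collars on the bar (26 diameter, 6 thick, y 23 to 29 and -23 to -29) leave a 46 wide bay in its middle, where the blade belongs; they stand 8 mm above the bar's top. This body's frame is the case's frame.
- ledge_top (a point): Point on top of the middle of the ledge bar (case x = -85, y = 0, z = 72); axes as the case's: +x points from the ledge to the lid lip. The fulcrum.
- lid: The aluminium lid, a plate 112 deep x 128 wide x 8 thick, hinged at its back edge. Origin on the hinge axis at the underside of the plate (case x = +57, z = 71); the plate runs from there to its own x = -114. Shut, its underside is at z = 71, its top at z = 79 (a 1 mm blue inlay on top). Its front overhangs the case's front wall by 12 mm, free from below.
- lid_lip (a point): Middle of the lower front edge of the lid (case x = -57, y = 0, z = 71 when shut), 28 mm beyond the ledge bar as seen from the front.
- lid_hinge (a joint): Opening angle of the lid in rad; 0 = shut, grows as the front edge rises (0.1 = 11 mm at the front edge). The seal holds it tight: it takes about 20 N upward at the front lip to move it, all the way, and it stays where it is left.
- pry_bar: Loose pry bar, 225 long, 0.15 kg, lying flat on the mat. Origin under the middle of the handle; +x towards the blade tip, z up. Orange handle 100 long (x -50 to +50), 18 wide, 22 tall (z 0 to 22). Flat steel blade on from it, x +50 to +175, 20 wide, 4 thick (z 0 to 4; the last 13 mm is 3 thick). Centre of mass at about x = +23.
- blade_tip (a point): Tip of the blade, at pry bar x = +175, y = 0, z = 1.5.
- handle_end (a point): Far end of the handle, at pry bar x = -50, y = 0, z = 11.
- tool_mat: Fixed green mat, 280 (its x) x 110 (its y) x 3 thick, origin under its centre; the bar starts on it and goes back on it.
- waste_jar: Bystander: glass jar with a steel lid, 58 diameter x 80 high, origin under its centre; the mat and the jar may change sides.
- petri_dish: Bystander: glass Petri dish, 69 diameter x 16 high, origin under its centre, to the right of the case.
- dropper_3: Bystander: dropper bottle with a yellow cap, 25 diameter x 64 high, origin under its centre, to the left of the case.
Things that resemble listed ones, but are neither listed nor needed, are in the scene too. What is shaped like the pry_bar but yellow is not meant.

How it is judged:
On the way:
1. the bar, bearing on the ledge, is levering the lid up off its seal (value of joint lid_hinge above 0.03 rad and contact force between pry_bar and ledge above 5 N and contact force between pry_bar and lid above 5 N), for 0.1 s.
At the end, for the whole second after the job is handed in: The lid is still raised by more than 0.09 rad (front edge 10 mm up), and the bar lies still, flat on its underside (within 0.15 rad), on the green mat with both its ends inside the mat's outline (value of joint lid_hinge above 0.09 rad and x of blade_tip in the frame of tool_mat between -0.14 and 0.14 m and y of blade_tip in the frame of tool_mat between -0.055 and 0.055 m and x of handle_end in the frame of tool_mat between -0.14 and 0.14 m and y of handle_end in the frame of tool_mat between -0.055 and 0.055 m and height (world z) of each of blade_tip, handle_end below 0.025 m and angle between pry_bar's own z axis and vertical below 0.15 rad and linear speed of pry_bar below 0.02 m/s); the robot touches nothing.
It fails at once if the gripper or arm touches the lid (over 1 N) (contact force between any of the fingers, the arm and lid above 1 N).
It fails at once if the bar is dropped (falls free of the fingers at over 0.7 m/s) (linear speed of pry_bar above 0.7 m/s and contact force between the fingers and pry_bar below 0.05 N).
It fails at once if the jar is shifted by more than 20 mm (distance of waste_jar from where it was at the start of the episode above 0.02 m).
It fails at once if the Petri dish is shifted by more than 20 mm (distance of petri_dish from where it was at the start of the episode above 0.02 m).
It fails at once if the dropper bottle is shifted by more than 20 mm (distance of dropper_3 from where it was at the start of the episode above 0.02 m).
It also fails if it takes over 54 s, if anything falls off the work surface, if the arm or the gripper's body presses on something with over 40 N, if the wrist force passes 120 N, or if a joint passes its speed limit or range.

## Working session

There is one attempt and no reset: what is moved stays moved. The work goes in short steps, Python scripts to look and compute and a shell command to move; the robot and the scene stay as the last step left them, time stands still between calls to the robot, and variables do not carry over. Pictures are saved under pics/ and viewed, at most 14 in all, crops included, and the job is handed in when it is done.

```bash
mkdir -p pics; ls; python3 - <<'E'
from bench import r
import cv2
for n in("scene","top"):
    c=r.camera(n); cv2.imwrite(f"pics/{n}0.png",c["image"][:,:,::-1])
    print(n,{k:v for k,v in c.items() if k!="image"})
print(r.read_state())
E
```

```text
pics
scene {'vfov': 51.904301733388664, 'cx': 288.833394783967, 'cy': 199.60273163810433, 'eye': array([ 0.04546047, -0.61075139,  0.79337003]), 'attitude': array([ 0.86503483, -0.29098864,  0.13527583, -0.38566929])}
top {'vfov': 42.88699022044594, 'cx': 288.7374722664362, 'cy': 218.90241900989827, 'eye': array([0.29792881, 0.01552488, 1.48251333]), 'attitude': array([ 0.70708461, -0.7009141 ,  0.06773162, -0.06452295])}
{'time': 0.1, 'joint_positions': array([-1.14861741,  0.33278557, -0.06470326,  1.46089116,  0.02157263,
        1.34991713, -0.08850116]), 'joint_vel': array([-0.00044042, -0.00376849, -0.00092451, -0.00183205,  0.00012927,
       -0.00048713, -0.00115395]), 'joint_torque': array([ 3.07626608e-03, -6.24542212e+01,  2.54861108e-02, -3.90717781e+01,
       -6.14733389e-02,  3.66644806e-02,  7.40975725e-05]), 'ee_pos': array([0.26874699, 0.56386053, 0.22183179]), 'eef_rot': array([ 2.20553092e-01,  9.75374752e-01, -6.41002179e-04, -1.27519476e-04]), 'ft_force': array([-0.17653109, -0.67015528, -0.33294727]), 'torque': array([ 0.03577873, -0.00668494, -0.0224336 ]), 'grip_force': 0.0, 'width': 0.0870263589704452}
```

View pics/top0.png

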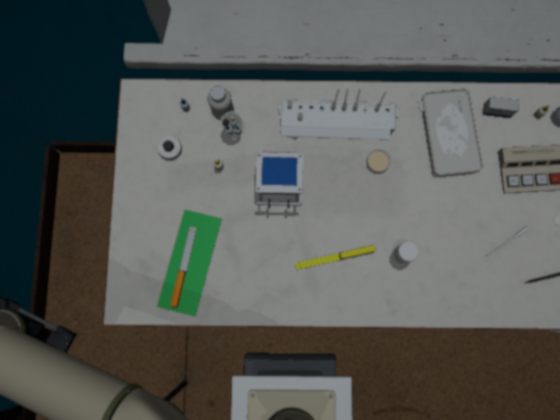

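View pics/scene0.png

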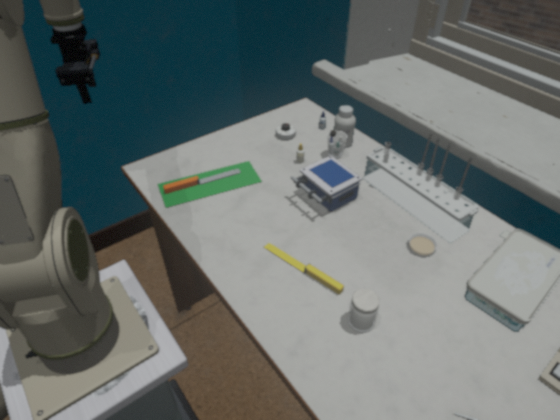

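The top view shows two bar-shaped things: orange handle with steel blade at about (178,290)–(193,228) on the green mat, and an all-yellow one at (297,266)–(375,249). The orange one on the mat is the pry bar, since yellow is excluded. The case with its blue inlay is at (280,172), with the ledge in front of it at about (277,210). I'll measure these and confirm with a crop.

```bash
cat > h.py <<'E'
from bench import r
import numpy as np, cv2
from scipy.spatial.transform import Rotation as Ro
def ray(c,uv):
    f=c["image"].shape[0]/2/np.tan(np.radians(c["vfov"]/2))
    uv=np.atleast_2d(uv).astype(float)
    d=np.c_[(uv[:,0]-c["cx"])/f,(uv[:,1]-c["cy"])/f,np.ones(len(uv))]
    return Ro.from_quat(c["attitude"]).apply(d)
def plane(c,uv,z):
    d=ray(c,uv); return c["eye"]+d*((z-c["eye"][2])/d[:,2])[:,None]
def proj(c,p):
    f=c["image"].shape[0]/2/np.tan(np.radians(c["vfov"]/2))
    q=Ro.from_quat(c["attitude"]).inv().apply(np.atleast_2d(p)-c["eye"])
    return np.c_[q[:,0]/q[:,2]*f+c["cx"],q[:,1]/q[:,2]*f+c["cy"]]
def mask(c,lo,hi,roi=None):
    h=cv2.cvtColor(c["image"],cv2.COLOR_RGB2HSV); m=cv2.inRange(h,lo,hi)
    if roi: k=np.zeros_like(m); x0,y0,x1,y1=roi; k[y0:y1,x0:x1]=255; m&=k
    return m
def big(m):
    cs,_=cv2.findContours(m,cv2.RETR_EXTERNAL,cv2.CHAIN_APPROX_NONE)
    return max(cs,key=cv2.contourArea)
def rect(c,m,z):
    p=plane(c,big(m)[:,0],z)[:,:2]
    (x,y),(w,h),a=cv2.minAreaRect((p*1000).astype(np.float32))
    if w<h: w,h,a=h,w,a+90
    return np.round([x,y,w,h,(a+90)%180-90],1)
E
cat > m.py <<'E'
from h import *
for n in("top","scene"):
    c=r.camera(n)
    print(n,"mat",rect(c,mask(c,(50,120,60),(75,255,255)),.003))
    print("orange",rect(c,mask(c,(3,160,120),(17,255,255)),.022))
    print("inlay",rect(c,mask(c,(105,140,60),(125,255,255),(250,145,310,195) if n=="top" else (300,155,365,215)),.08))
    # blade: non-green, bright inside the mat
    g=mask(c,(50,120,60),(75,255,255)); hull=np.zeros_like(g); cv2.fillPoly(hull,[cv2.convexHull(big(g))],255)
    w=hull&mask(c,(0,0,100),(179,70,255)); w=cv2.morphologyEx(w,cv2.MORPH_OPEN,np.ones((2,2)))
    hull=cv2.erode(hull,np.ones((5,5)))
    print("blade",rect(c,w&hull,.007))
E
python3 m.py; python3 - <<'E'
from h import *
c=r.camera("top")["image"][130:330,150:390,::-1]
cv2.imwrite("pics/crop1.png",cv2.resize(c,None,fx=3,fy=3,interpolation=cv2.INTER_CUBIC))
E
```

```text
top mat [455.5 284.  275.  105.  -13.2]
orange [376.5 311.3  83.3  12.6 -11.6]
inlay [696.2  37.9  87.2  73.1 -89.7]
blade [489.2 286.8 123.6  20.6 -10.7]
scene mat [450.6 281.7 267.7  97.6 -13.8]
orange [375.3 308.5  86.   16.9 -10.9]Traceback (most recent call last):
  File "m.py", line 6, in <module>
    print("inlay",rect(c,mask(c,(105,140,60),(125,255,255),(250,145,310,195) if n=="top" else (300,155,365,215)),.08))
                  ~~~~^^^^^^^^^^^^^^^^^^^^^^^^^^^^^^^^^^^^^^^^^^^^^^^^^^^^^^^^^^^^^^^^^^^^^^^^^^^^^^^^^^^^^^^^^^^^^^^
  File "h.py", line 23, in rect
    p=plane(c,big(m)[:,0],z)[:,:2]
              ~~~^^^
  File "h.py", line 21, in big
    return max(cs,key=cv2.contourArea)
ValueError: max() iterable argument is empty
```

View pics/crop1.png

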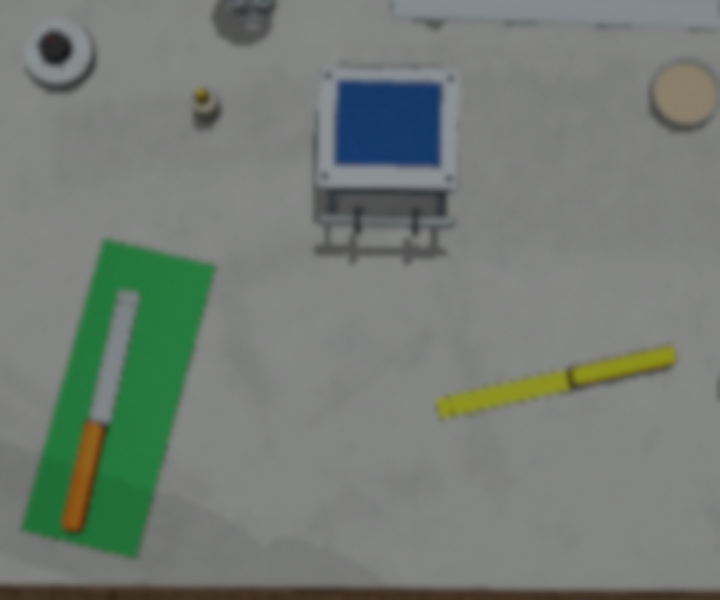

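The crop confirms that the orange-handled bar on the mat (crop 72–138, 290–530) is the one meant. The all-yellow one at right is a decoy. Next I measure the ledge and work out the approach shift.

```bash
cat >> h.py <<'E'
def go(p,yaw):  # p: TCP target mm, yaw: world angle of tool y (deg) -> row shift
    s=r.read_state(); R=Ro.from_quat(s["eef_rot"]); y=R.as_matrix()[:,1]
    d=R.inv().apply(np.array(p)-s["ee_pos"]*1000)
    t=(np.degrees(np.arctan2(y[1],y[0]))-yaw+180)%360-180
    print("shift",np.round(d,1),"turn",round(t,1),"| tcp",np.round(s["ee_pos"]*1000,1),"t",s["time"],"w",round(s["width"],4),"g",round(s["grip_force"],1),"F",np.round(s["ft_force"],1))
E
python3 - <<'E'
from h import *
c=r.camera("top")
f=lambda u,v:(150+u/3,130+v/3)
print("lid corners",np.round(plane(c,[f(322,68),f(460,70),f(457,187),f(317,185)],.079)*1000))
print("collars",np.round(plane(c,[f(358,220),f(415,222)],.072)*1000), "bar ends",np.round(plane(c,[f(320,219),f(455,222)],.072)*1000))
print("tip, rear",np.round(plane(c,[f(129,290)],.006)*1000),np.round(plane(c,[f(72,530)],.022)*1000))
go([359,315,80],78.2)
E
```

```text
lid corners [[748.  98.  79.]
 [747. -28.  79.]
 [637. -26.  79.]
 [638. 100.  79.]]
collars [[608.  63.  72.]
 [606.  12.  72.]] bar ends [[608.  97.  72.]
 [607. -24.  72.]]
tip, rear [[553. 278.   6.]] [[331. 317.  22.]]
shift [-188.6 -186.   142.4] turn -13.7 | tcp [268.8 564.1 222.3] t 0.3 w 0.0873 g 0.0 F [ 0.  -0.7 -0.6]
```

```bash
python3 -m crank '[[[-190,-187,142,-14.5,1],[-190,-187,142,-14.5,1],[-190,-187,142,-14.5,1],[-190,-187,142,-14.5,1],[-190,-187,142,-14.5,1],[-190,-187,142,-14.5,1],[-190,-187,142,-14.5,1],[-190,-187,142,-14.5,1],[-190,-187,142,-14.5,1],[-190,-187,142,-14.5,1],[-190,-187,142,-14.5,1],[-190,-187,142,-14.5,1]]]'; python3 - <<'E'
from h import *
go([360,313,5],79)
c=r.camera("scene")["image"][120:260,100:300,::-1]
cv2.imwrite("pics/crop2.png",cv2.resize(c,None,fx=4,fy=4,interpolation=cv2.INTER_CUBIC))
E
```

```text
time: 1.5
ee_pos: [0.3598, 0.3144, 0.0808]
eef_rot: [0.095, 0.995, 0.0, 0.0]
ft_force: [0.2, -0.9, 0.0]
width: 0.0868
grip_force: 0.0
shift [-0.4 -1.4 75.8] turn 0.1 | tcp [359.8 314.4  80.8] t 1.5 w 0.0868 g 0.0 F [ 0.2 -0.9  0. ]
```

View pics/crop2.png

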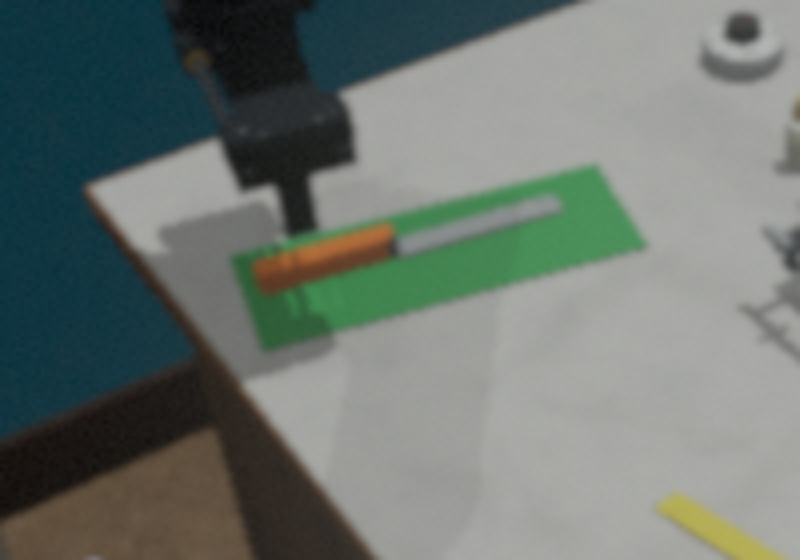

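The gripper stands over the rear of the orange handle (crop 300,250), ready to go down. I'll close lightly so the bar can droop when lifted.

```bash
python3 -m crank '[[[0,-1,40,0,1],[0,-1,70,0,1],[0,-1,75,0,1],[0,-1,75.5,0,1],[0,-1,75.5,0,0],[0,-1,75.5,0,-1],[0,-1,75.5,0,-1],[0,-1,75.5,0,-1],[0,-1,75.5,0,-1],[0,-1,75.5,0,-1],[0,-1,75.5,0,-1],[0,-1,75.5,0,-1],[0,-1,75.5,0,-1],[0,-1,75.5,0,-1]]]' 4
python3 -m crank '[[[0,0,-4,0,-1],[0,0,-8,0,-1],[0,0,-12,0,-1],[0,0,-16,0,-1],[0,0,-20,0,-1],[0,0,-24,0,-1],[0,0,-28,0,-1],[0,0,-32,0,-1],[0,0,-36,0,-1],[0,0,-40,0,-1],[0,0,-40,0,-1],[0,0,-40,0,-1],[0,0,-40,0,-1]]]'
python3 - <<'E'
from h import *
c=r.camera("scene")["image"][120:260,100:300,::-1]
cv2.imwrite("pics/crop3.png",cv2.resize(c,None,fx=4,fy=4,interpolation=cv2.INTER_CUBIC))
E
```

```text
time: 2.95
ee_pos: [0.3598, 0.3128, 0.0051]
eef_rot: [0.096, 0.995, 0.0, 0.0]
ft_force: [0.2, 0.7, 0.2]
width: 0.0181
grip_force: 4.0
time: 4.25
ee_pos: [0.3597, 0.3127, 0.045]
eef_rot: [0.096, 0.995, 0.0, -0.0]
ft_force: [-0.1, 0.4, -1.3]
width: 0.0179
grip_force: 4.0
```

View pics/crop3.png

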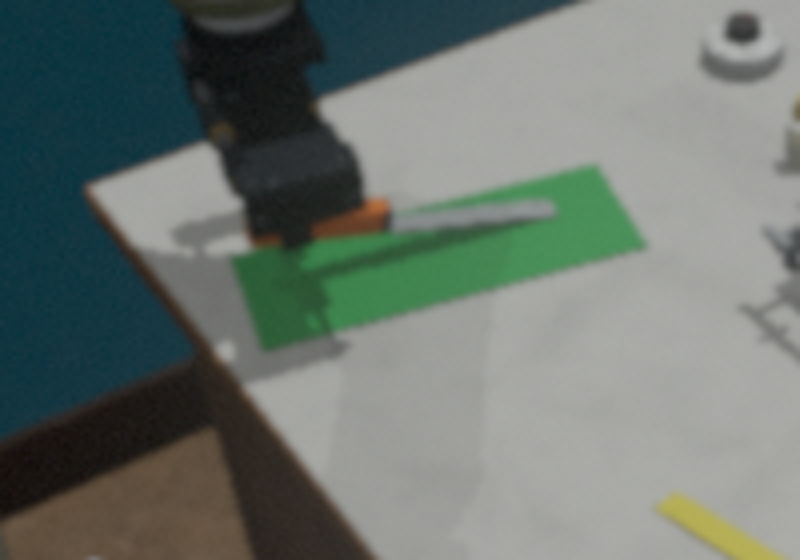

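The tip still rests on the mat (crop 552,210) while the handle is raised, so the bar pivots in the light grip, now about 12° tip-down. I'll lift slightly more, clamp, and raise it clear.

```bash
python3 -m crank '[[[0,0,-4,0,-1],[0,0,-8,0,-1],[0,0,-10,0,-1],[0,0,-10,0,-1],[0,0,-10,0,-1]]]' 4
python3 -m crank '[[[0,0,0,0,-1],[0,0,0,0,-1],[0,0,0,0,-1],[0,0,-20,0,-1],[0,0,-50,0,-1],[0,0,-80,0,-1],[0,0,-110,0,-1],[0,0,-110,0,-1],[0,0,-110,0,-1]]]' 40
python3 - <<'E'
from h import *
go([440,38,165],90)
E
```

```text
time: 4.8
ee_pos: [0.3598, 0.3127, 0.0551]
eef_rot: [0.096, 0.995, 0.0, 0.0]
ft_force: [-0.3, -1.2, -1.5]
width: 0.0179
grip_force: 4.0
time: 5.7
ee_pos: [0.3598, 0.3127, 0.1651]
eef_rot: [0.096, 0.995, 0.0, 0.0]
ft_force: [-0.1, -0.5, -2.0]
width: 0.0176
grip_force: 40.0
shift [-131.1 -254.4   -0. ] turn -11.0 | tcp [359.8 312.7 165.1] t 5.7 w 0.0176 g 40.0 F [-0.1 -0.5 -2. ]
```

```bash
python3 -m crank '[[[-20,-40,0,-3,-1],[-40,-90,0,-6,-1],[-60,-140,0,-9,-1],[-80,-190,5,-11,-1],[-95,-230,10,-11,-1],[-102,-255,15,-11,-1],[-102,-260,15,-11,-1],[-102,-260,15,-11,-1],[-102,-260,15,-11,-1],[-102,-260,15,-11,-1],[-102,-260,15,-11,-1]]]'
python3 - <<'E'
from h import *
a=r.camera("top")["image"][140:290,210:350,::-1]; b=r.camera("scene")["image"][130:280,220:380,::-1]
k=lambda i:cv2.resize(i,(400,450 if i is a else 375),interpolation=cv2.INTER_CUBIC)
A=cv2.resize(a,(392,420),interpolation=cv2.INTER_CUBIC);B=cv2.resize(b,(400,375),interpolation=cv2.INTER_CUBIC)
o=np.zeros((420,792,3),np.uint8);o[:,:392]=A;o[:375,392:]=B;cv2.imwrite("pics/p4.png",o)
E
```

```text
time: 6.8
ee_pos: [0.4103, 0.039, 0.15]
eef_rot: [-0.001, 1.0, -0.0, -0.0]
ft_force: [-0.1, -0.3, -1.6]
width: 0.0179
grip_force: 40.0
```

View pics/p4.png

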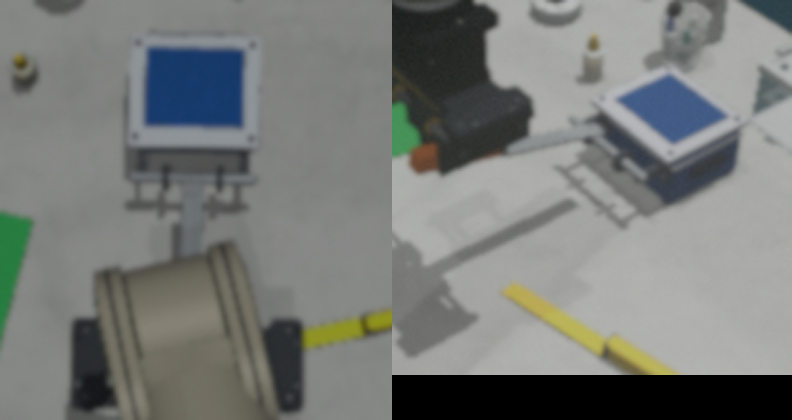

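The bar is tip-down in front of the case, over the bay. In the top panel its tip is around (193,182). In the scene panel it is around (600,128). I'll check this against the geometry.

```bash
cat > t.py <<'E'
from h import *
T=r.camera("top");S=r.camera("scene")
p=np.array([[.597,.039,.100],[.597,.049,.1],[.597,.029,.1],[.609,.038,.072],[.637,.038,.079]])
print("top",np.round((proj(T,p)-[210,140])*2.8,0).tolist())
print("scene",np.round((proj(S,p)-[220,130])*2.5+[392,0],0).tolist())
def seg(c,roi,f):
    i=c["image"][roi[1]:roi[3],roi[0]:roi[2],::-1]; return cv2.resize(i,None,fx=f,fy=f,interpolation=cv2.INTER_CUBIC)
A=seg(T,(255,180,305,230),8);B=seg(S,(275,155,325,205),8)
cv2.imwrite("pics/p5.png",np.hstack([A,B]))
print("top8",np.round((proj(T,p)-[255,180])*8).tolist(),"scene8",np.round((proj(S,p)-[275,155])*8+[400,0]).tolist())
E
python3 t.py
```

```text
top [[190.0, 182.0], [180.0, 182.0], [201.0, 182.0], [192.0, 176.0], [192.0, 146.0]]
scene [[600.0, 126.0], [594.0, 121.0], [606.0, 131.0], [609.0, 143.0], [630.0, 127.0]]
top8 [[184.0, 200.0], [154.0, 200.0], [214.0, 201.0], [189.0, 183.0], [189.0, 98.0]] scene8 [[625.0, 202.0], [606.0, 186.0], [645.0, 218.0], [653.0, 256.0], [720.0, 207.0]]
```

View pics/p5.png

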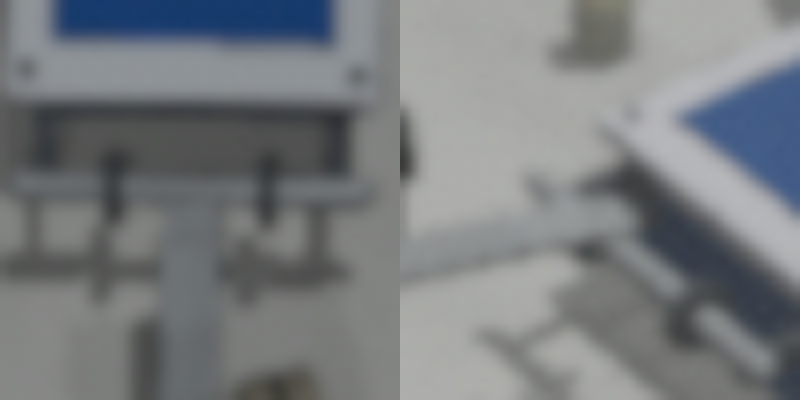

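The blade is centred between the collars: blade 163–218 and collars at 113 and 267 in the left panel. The tip is about 12 mm short of the ledge axis and well above it, as predicted. I'll lower the bar and slide it in along the blade's own slope.

```bash
python3 -m crank '[[[-2,0,7,0,-1],[-4,0,14,0,-1],[-4,0,20,0,-1],[-4,0,21,0,-1],[-9,0,22.3,0,-1],[-14,0,23.6,0,-1],[-19,0,24.9,0,-1],[-24,0,26.2,0,-1],[-29,0,27.5,0,-1],[-34,0,28.8,0,-1],[-39,0,30.1,0,-1],[-43,0,31.2,0,-1],[-46,0,32,0,-1],[-46,0,32,0,-1],[-46,0,32,0,-1]]]' 25
python3 - <<'E'
from h import *
def seg(c,roi,f):
    i=c["image"][roi[1]:roi[3],roi[0]:roi[2],::-1]; return cv2.resize(i,None,fx=f,fy=f,interpolation=cv2.INTER_CUBIC)
T=r.camera("top");S=r.camera("scene")
cv2.imwrite("pics/p6.png",np.hstack([seg(T,(255,180,305,230),8),seg(S,(275,155,325,205),8)]))
E
```

```text
time: 8.5
ee_pos: [0.4563, 0.038, 0.118]
eef_rot: [-0.0, 1.0, 0.0, -0.0]
ft_force: [-0.5, 0.4, -0.6]
width: 0.0179
grip_force: 25.0
```

View pics/p6.png

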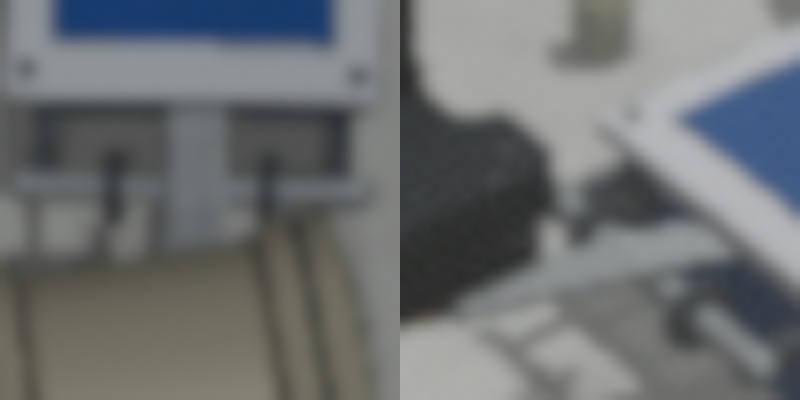

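The blade passes over the ledge, midway between the collars, and disappears under the lid's front lip (left panel 195,103; right panel 735,245). I start levering and check halfway.

```bash
python3 -m crank '[[[0.5,0,3,0,-1],[2,0,8,0,-1],[3.5,0,13,0,-1],[5,0,18,0,-1],[7,0,23,0,-1],[8,0,28,0,-1],[9,0,34,0,-1],[9.5,0,39,0,-1],[10,0,44,0,-1],[10,0,48,0,-1],[10,0,52,0,-1],[10,0,56,0,-1],[10,0,56,0,-1]]]' 25
python3 - <<'E'
from h import *
s=r.read_state();print(s["torque"],s["ee_pos"])
c=r.camera("top")
print("inlay",rect(c,mask(c,(105,140,60),(125,255,255),(250,145,310,195)),.08))
i=big(mask(c,(105,140,60),(125,255,255),(250,145,310,195)))[:,0];print(i.min(0),i.max(0))
E
```

```text
time: 9.9
ee_pos: [0.446, 0.038, 0.0615]
eef_rot: [-0.0, 1.0, -0.0, -0.0]
ft_force: [1.2, 0.2, 5.5]
width: 0.0178
grip_force: 25.0
[ 0.04049704 -0.35562365 -0.01550721] [0.44599971 0.03803276 0.06147481]
inlay [697.5  37.8  87.2  70.3 -89.4]
[263 158] [295 183]
```

The wrist force (+5.5 N) says it's levering. Carry on down to the end.

```bash
python3 -m crank '[[[0,0,4,0,-1],[0,0,8,0,-1],[-1,0,12,0,-1],[-1.5,0,16,0,-1],[-2,0,20,0,-1],[-2.5,0,24,0,-1],[-3,0,28,0,-1],[-3.5,0,32,0,-1],[-4,0,36,0,-1],[-4,0,38,0,-1],[-4,0,38,0,-1]]]' 25
python3 - <<'E'
from h import *
def seg(c,roi,f):
    i=c["image"][roi[1]:roi[3],roi[0]:roi[2],::-1]; return cv2.resize(i,None,fx=f,fy=f,interpolation=cv2.INTER_CUBIC)
T=r.camera("top");S=r.camera("scene")
cv2.imwrite("pics/p7.png",np.hstack([seg(T,(245,145,320,220),5),seg(S,(275,145,370,220),5)[:375,:420]]))
i=big(mask(T,(105,140,60),(125,255,255),(250,145,310,195)))[:,0];print(i.min(0),i.max(0),rect(T,mask(T,(105,140,60),(125,255,255),(250,145,310,195)),.08))
E
```

```text
time: 11.05
ee_pos: [0.4502, 0.038, 0.0238]
eef_rot: [-0.0, 1.0, 0.0, -0.0]
ft_force: [0.1, 0.1, 5.7]
width: 0.0179
grip_force: 25.0
[263 158] [295 182] [698.9  37.9  87.3  67.5 -89.4]
```

View pics/p7.png

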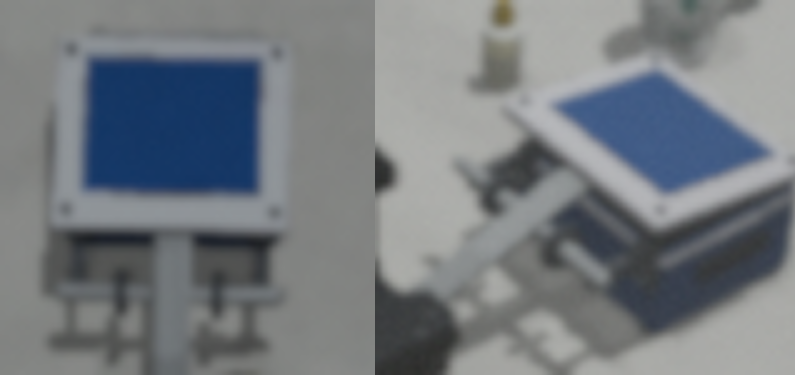

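The lid has clearly opened: its front left corner is up about 4.6 px in the scene view, roughly 15 mm. I'll press a little further for margin, then draw the bar back and lift it away.

```bash
python3 -m crank '[[[0,0,2,0,-1],[0,0,4,0,-1],[0,0,4,0,-1],[0,0,4,0,-1],[2,0,4,0,-1],[5,0,4,0,-1],[8,0,4,0,-1],[12,0,4,0,-1],[16,0,4,0,-1],[22,0,4,0,-1],[28,0,3,0,-1],[36,0,0,0,-1],[40,0,-5,0,-1],[42,0,-10,0,-1],[42,0,-10,0,-1]]]' 25
python3 - <<'E'
from h import *
def seg(c,roi,f):
    i=c["image"][roi[1]:roi[3],roi[0]:roi[2],::-1]; return cv2.resize(i,None,fx=f,fy=f,interpolation=cv2.INTER_CUBIC)
S=r.camera("scene")
cv2.imwrite("pics/p8.png",seg(S,(255,140,370,226),6.9))
# predicted pixel of lid's top front corners for lift angles
for a in(0,.09,.12,.15):
    h=np.array([.693+.057,0,.071]); q=[]
    for y in(.102,-.026):
        v=np.array([-.114*np.cos(a)-.008*np.sin(a)*1,0,.114*np.sin(a)+.008*np.cos(a)]); q.append(h+v+[0,y,0])
    print(a,np.round((proj(S,q)-[255,140])*6.9).tolist())
go([410,38,120],90)
E
```

```text
time: 12.65
ee_pos: [0.4088, 0.0383, 0.035]
eef_rot: [-0.0, 1.0, 0.0, 0.001]
ft_force: [0.1, 0.7, -1.1]
width: 0.0178
grip_force: 25.0
0 [[307.0, 200.0], [525.0, 372.0]]
0.09 [[307.0, 179.0], [526.0, 351.0]]
0.12 [[308.0, 172.0], [527.0, 343.0]]
0.15 [[309.0, 165.0], [528.0, 336.0]]
shift [ -1.2  -0.2 -85.3] turn 0.0 | tcp [408.9  38.3  34.7] t 12.7 w 0.0178 g 25.0 F [ 0.2 -0.1 -0.5]
```

View pics/p8.png

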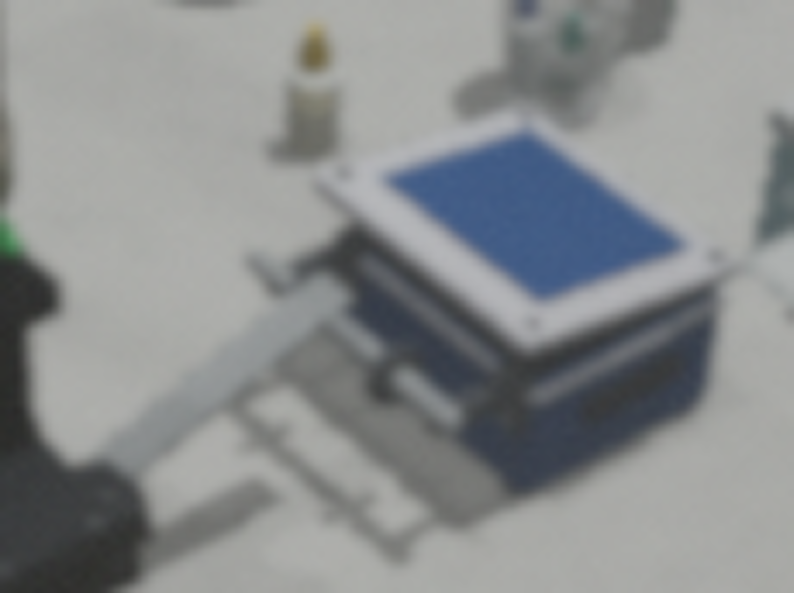

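The lid stands open by itself and the bar is free of it. The front corners are at (316,183) and (533,348). I'll compare the inlay contour with the first picture to get a firmer angle.

```bash
python3 - <<'E'
from h import *
S=r.camera("scene"); S0=dict(S); S0["image"]=cv2.imread("pics/scene0.png")[:,:,::-1].copy()
def quad(c):
    m=mask(c,(100,120,70),(125,255,255),(300,150,370,200))
    h=big(m)[:,0].astype(float); q=[h[(h@d).argmax()] for d in([-1,.0],[0,1],[1,0],[0,-1])]
    # subpixel centroid too
    M=cv2.moments(m,True); return np.round(np.array(q),1).tolist(),round(M["m10"]/M["m00"],2),round(M["m01"]/M["m00"],2),M["m00"]
print(quad(S0),quad(S))
# patch tracking of front lid corners (screw area) between the pictures
g0,g1=[cv2.cvtColor(np.ascontiguousarray(x["image"]),cv2.COLOR_RGB2GRAY) for x in(S0,S)]
p=np.float32([[[304,168.5]],[[332,189]],[[313,170]],[[334,186]]])
n,st,e=cv2.calcOpticalFlowPyrLK(g0,g1,p,None,winSize=(11,11),maxLevel=2); print(np.round((n-p)[:,0],2).tolist(),st.ravel(),e.ravel())
def pt(a,x,y): # point on the inlay top, x from hinge
    return [.750-x*np.cos(a)-.009*np.sin(a),y,.071+x*np.sin(a)+.009*np.cos(a)]
for a in(.09,.12,.15):
  print(a,[np.round(proj(S,pt(a,x,.038))-proj(S,pt(0,x,.038)),2)[0].tolist() for x in(.056,.110,.094)])
E
```

```text
([[313.0, 170.0], [332.0, 185.0], [350.0, 176.0], [330.0, 161.0]], 331.44, 172.99, 489.0) ([[314.0, 166.0], [333.0, 181.0], [350.0, 175.0], [328.0, 161.0]], 332.12, 170.68, 405.0)
[[1.899999976158142, -2.6700000762939453], [1.2899999618530273, -4.0], [1.8899999856948853, -3.299999952316284], [1.4700000286102295, -3.859999895095825]] [1 1 1 1] [9.467976  5.527376  5.3868804 5.367252 ]
0.09 [[-0.02, -1.4], [0.09, -2.88], [0.06, -2.44]]
0.12 [[-0.0, -1.87], [0.18, -3.87], [0.13, -3.28]]
0.15 [[0.03, -2.35], [0.29, -4.87], [0.23, -4.12]]
```

The angle is about 0.13 rad, comfortably above 0.09. Now back to the mat.

```bash
python3 -m crank '[[[0,0,-40,0,-1],[0,0,-85,0,-1],[0,0,-85,0,-1],[10,40,-85,3,-1],[20,90,-85,6,-1],[30,140,-85,9,-1],[35,190,-85,12,-1],[35,240,-85,13,-1],[35,265,-85,13,-1],[35,265,-85,13,-1],[35,265,-85,13,-1],[35,265,-85,13,-1],[35,265,-60,13,-1],[35,265,-30,13,-1],[35,265,-5,13,-1],[35,265,5,13,-1],[35,265,5,13,-1],[35,265,5,13,-1]]]' 25
python3 -m crank '[[[0,0,0,0,-1],[0,0,0,0,-1],[0,0,2,0,-1],[0,0,4,0,-1],[0,0,6,0,-1],[0,0,8,0,-1],[0,0,10,0,-1],[0,0,12,0,-1],[0,0,14,0,-1],[0,0,16,0,-1],[0,0,18,0,-1],[0,0,20,0,-1],[0,0,22,0,-1],[0,0,24,0,-1],[0,0,25,0,-1],[0,0,25,0,-1],[0,0,25,0,-1]]]' 4
python3 - <<'E'
from h import *
S=r.camera("scene")
cv2.imwrite("pics/p9.png",cv2.resize(S["image"][120:260,100:300,::-1],None,fx=4,fy=4,interpolation=cv2.INTER_CUBIC))
go([374,303,5],76.8)
E
```

```text
time: 14.55
ee_pos: [0.3739, 0.303, 0.03]
eef_rot: [0.113, 0.994, 0.0, 0.0]
ft_force: [0.6, 0.5, -1.3]
width: 0.0179
grip_force: 25.0
time: 16.25
ee_pos: [0.3735, 0.303, 0.0042]
eef_rot: [0.113, 0.994, 0.0, 0.0]
ft_force: [0.7, -1.1, 1.6]
width: 0.0174
grip_force: 4.0
shift [-0.4  0.1 -0.8] turn 0.2 | tcp [373.6 303.    4.2] t 16.3 w 0.0184 g 4.0 F [ 0.4 -1.7  2.6]
```

View pics/p9.png

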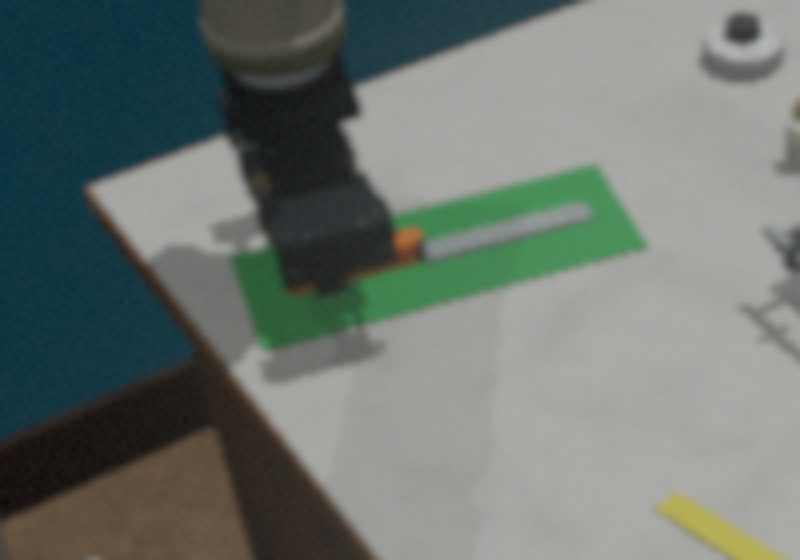

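The bar lies on the mat, flat or nearly so (tip at crop 585,212, handle at 290–420), well inside the outline. I'll open gradually, retreat, and check numerically.

```bash
python3 -m crank '[[[0,0,-1,0,-0.4],[0,0,-1,0,-0.2],[0,0,-1,0,0.2],[0,0,-1,0,1],[0,0,-1,0,1],[0,0,-1,0,1],[0,0,-1,0,1],[0,0,-1,0,1],[0,0,-1,0,1],[0,0,-1,0,1],[0,0,-10,0,1],[0,0,-40,0,1],[0,0,-80,0,1],[0,0,-130,0,1],[0,0,-180,0,1],[0,0,-180,0,1],[0,0,-180,0,1],[0,0,-180,0,1]]]' 10
python3 - <<'E'
from h import *
c=r.camera("scene"); g=mask(c,(50,120,60),(75,255,255)); hull=np.zeros_like(g); cv2.fillPoly(hull,[cv2.convexHull(big(g))],255)
w=cv2.erode(hull,np.ones((3,3)))&mask(c,(0,0,100),(179,70,255))
print("mat",rect(c,g,.003),"orange",rect(c,mask(c,(3,160,120),(17,255,255)),.022),"blade",rect(c,w,.006))
i=big(mask(c,(100,120,70),(125,255,255),(300,150,370,200)))[:,0]; print("inlay bottom row",i[:,1].max(),"left",i[:,0].min())
cv2.imwrite("pics/p10.png",cv2.resize(c["image"][120:330,100:400,::-1],None,fx=2.6,fy=2.6,interpolation=cv2.INTER_CUBIC))
E
```

```text
time: 18.1
ee_pos: [0.3728, 0.3025, 0.1833]
eef_rot: [0.113, 0.994, -0.001, -0.0]
ft_force: [-0.2, 1.1, -0.7]
width: 0.0874
grip_force: 0.0
mat [450.2 281.4 266.   98.  -14.4] orange [389.5 294.1  87.9  17.1 -13.9] blade [503.3 271.2 123.4  26.2 -13.5]
inlay bottom row 181 left 314
```

View pics/p10.png

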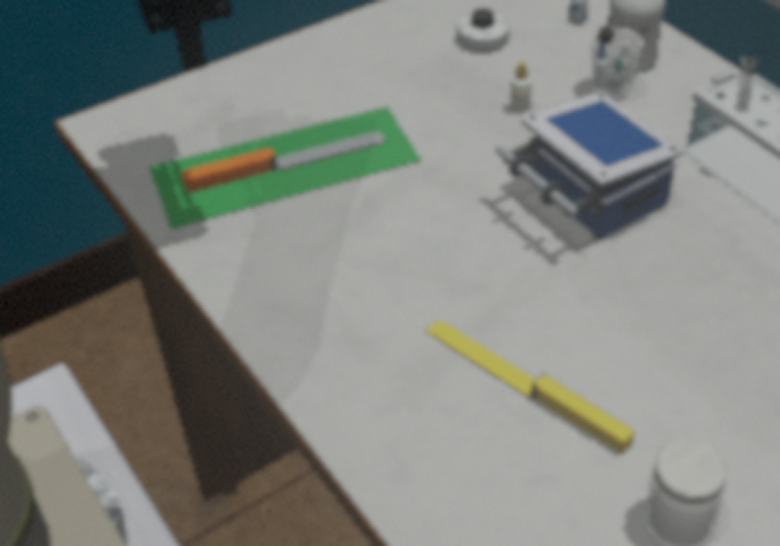

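The bar lies flat and centred on the mat (185–385, 135–180). The lid is still raised (front corners 525,120 and 600,180), the bystanders are in place and the gripper is clear. Handing in.

```bash
python3 -c "
from bench import r
print(r.close_job())"
```

```text
the job is handed in; nothing more can be done
None
```

The job is handed in, with no verdict returned: by the camera the lid stands open by about 0.13 rad (roughly 14 mm at the front edge), the pry bar lies flat and centred on the green mat, and in the last picture the jar and dropper bottle stand where they were; the Petri dish was out of that picture, but the arm never went near it.

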